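# Tip a converter housing onto its back and bed it on the nest's sprung nose

### The job

Push the standing silver converter housing high on its front (black cover and white plate) so it topples onto its back, then lay it front-up between the rails of the blue repair nest and slide it along against the red sprung nose at the end block. Press it firmly home until the nose is fully in, keeping about 10 newtons on the nose for a second and never above 16, then let go so that it stays there holding the nose in. Do not lift it before it lies on its back, drop it or turn it onto its front, and leave everything else on the bench where it is.

Things in the scene. Friction and masses are not known exactly. Their poses are not given: they have to be found in the camera images.
- housing: loose silver box, 130 mm tall as it stands, 58 mm wide (its y), 50 mm thick (its x), 0.64 to 0.9 kg. Origin at the centre of its foot face; z runs foot to head; -x points out of its front (black cover over white plate), +x out of its plain back. A black stripe on the head runs along the front edge. Starts standing, front roughly towards the robot. On its back, x points down, z is level.
- housing_mid (a point): the middle of the housing, 65 mm above the foot face along its z; 25 mm above whatever it lies on when on its back
- nest: fixed blue base plate 220 mm (x) by 110 mm (y), 8 mm thick. Origin under its centre. Two steel rails along x, centred at y = +-37.5 mm, 10 mm wide, tops 20 mm above the bench, from x = -100 to +60 mm. The end block stands at its +x end: the housing slides home towards nest +x. Either end of the housing may lead.
- lane (a point): middle of the lane between the rails, on top of the nest's plate (nest x = y = 0, 8 mm above the bench); the lane is 65 mm wide. Friction between housing and plate is about 0.5 to 0.7: bearing down on the housing uses up part of the push, and it is the force that reaches the nose and screw that counts (over 6 N when home), so carry most of the weight while pressing.
- stop_block: dark steel end block fixed on the nest, 30 mm thick, 64 mm wide, 50 mm high; origin at the bottom of the middle of its face towards the lane (nest x = +75 mm, on the plate); axes as the nest's. It carries an adjusting screw with a brass collar (22 mm diameter) and a red nose (19 mm diameter). Forces on nose and screw count as forces on the block.
- screw_axis (a point): where the screw's axis leaves the block's face, 25 mm above the plate. How far the screw is wound out towards nest -x differs each time and is not measured: the nose's tip stands 8 to 30 mm from this face when fully in, 5 mm more when out. The screw does not yield when pressed.
- nose (a joint): travel of the red nose into its screw, m: 0 = out, 0.005 = fully in against a hard end. A spring of 200 N/m, 0.8 N when out and 1.8 N when fully in, pushes it out towards nest -x; the housing's friction on the plate holds against it.
- regulator: bystander: loose black block standing, 50 x 54 mm, 100 mm tall with a yellow knob 22 mm higher; origin under its centre. Stands at the housing's side; the two swap places between starts.
- gauge: bystander: round pressure gauge lying dial up, 62 mm across, 28 mm high, origin under its centre
- flange: bystander: steel flange, 110 mm across, 30 mm high, origin under its centre
- wrench: bystander: wrench, 200 mm long, lying
- screwdriver: bystander: screwdriver, lying
- fitting: bystander: brass and white fitting standing, 22 mm across, 32 mm high, origin under its centre
- collar: bystander: steel collar lying flat, 40 mm across, 12 mm high, origin under its centre
There are look-alikes about, which are no part of the job. Of the things like the housing, leave any that is green or turquoise; of the rest the smaller one is meant.

How it is judged:
By the outcome, as a careful person would: the job done as asked, in the order asked, and still so for the second after the job is handed in, with the robot touching nothing.
It also fails if it takes over 67 s, if anything falls off the work surface, if the arm or the gripper's body presses on something with over 40 N, if the wrist force passes 120 N, or if a joint passes its speed limit or range.

### The arm

A 6-joint arm with a two-finger parallel gripper is mounted at the origin on the work surface. World frame = base frame: x ahead of the robot, y to its left, z up, the work surface at z = 0. Lengths are in mm, angles in rad, forces in N, time in s.
With the tool pointing down it reaches from about 400 to 925 mm from the base axis. Payload 3.4 kg.
Tool frame: the origin (TCP) lies between the finger pads; the fingertips stand 14 mm ahead of it and the grasp point (between the pads) lies 5 mm behind it (tip_reach is the distance from the TCP to the fingertips, in mm); x points along the fingers, z is the direction in which the jaws open and shut, and the axes are right-handed (so a half turn about x gives the same grasp; the last joint's range is limited). The gripper opens to 85 mm and grips with 20 to 120 N. Pads are 22 mm wide; open, the fingers measure 114 mm over their backs; the gripper's body (76 mm by 85 mm) begins 54 mm behind the grasp point. The pads swing forward as they close: fully open they stand 13 mm farther back than shut.
Start: joints at [1.248, 0.307, 1.506, -0, 1.328, -0.073], TCP at [142.169, 557.153, 245.305] pointing down, gripper open.
Joint ranges: [-3.12, 3.12], [-1.05, 2.28], [0.14, 2.33], [-1.42, 4.57], [0.1, 2.73], [-2.68, 2.68]. Speed limits (rad/s): [2.57, 2.57, 3.14, 3.14, 3.14, 3.14].

### API

Orientations are given as a rotation vector (axis times angle).
In Python, from bench import * gives the robot as it stands.
- The arm moves only by the tool play_rows, never from a script. Its argument "commands" is a list of rows, each a list of 3 entries, a list of its own where there are three numbers: the turn, a rotation vector about the world's x, y, z in rad, then the shift along the world's x, y, z in cm, then the finger opening in cm, from 0 to 8.54. A call has 1 to 10 rows; each row is the pose to reach, as a shift and turn from the pose commanded when the call began; what a row does not reach only later rows make up. A row lasts 1/8 s, in which the tool goes at most 62.5 mm and 10.7 degrees, less where a joint would pass 70% of its speed; a pose out of reach is approached as far as the arm can. A call with a gripper value outside its range is refused whole. The fingers move at their own pace and stop on an object; the grip force is fixed at half the most. Time passes only in rows, so rows that repeat a pose let the fingers close. It gives the time, the measured TCP pose, the force and the opening at its end, in the units of the state.
- state(): the state, without advancing time (a new reading comes with each control period).
- get_image(name): name is "scene" or "side" or "wrist"; returns the picture (480x640x3 uint8, red, green, blue); there is no depth.
- camera_model(name): a dict with "intrinsics" (3x3 intrinsics, pixels), "rvec" (rotation vector, rad) and "tvec" (3), from world to camera coordinates, as OpenCV has them; the wrist camera has in their place "T_tool_cam" (4x4, takes a point from camera to tool coordinates, whose origin is the TCP and whose axes are the tool frame's). Camera axes: x right, y down, z forward; pixel columns grow to the right and rows downward; lengths in mm; the calibration is good to about 2 mm. A picture is of the moment at which its call begins: read the wrist's pose just before it. camera_model takes no time and is no camera call.
- finish_job(): hands the job in, once; it reports no verdict.
Trained networks look in the newest picture that a camera, given by its name, has taken for a name from the list of things; names that differ only in an ending like _2 or _b are one class to them, and where a whole thing is asked for, a point or a joint stands for the part that bears it (a point fixed in the world has none). Each returns a list of dicts, best first, with "conf" (0 to 1); they miss things now and then, are a little off and sometimes report something else, mostly with a low value. They report only what shows in the picture. A call takes as long as a camera call. They do not tell look-alikes from the thing itself.
- boxes_of(camera, target): "bbox" ([centre column, centre row, width, height] as shares, 0 to 1, of the picture: columns of its width, rows of its height, round what is visible of it).
- masks_of(camera, target): "region" (480x640 bool, what is visible of it) and "bbox" ([centre column, centre row, width, height] as shares, 0 to 1, of the picture: columns of its width, rows of its height, round what is visible of it).
The state is a dict: "time_s": time; "q": joint angles; "joint_velocities": joint speeds; "joint_torque": joint torques, N m; "position": TCP position; "tcp_rot": TCP orientation; "force": force on the tool from outside, world axes, zero at the start; "ft_torque": the same for the moment, N m; "finger_gap": finger opening in mm.
Only numpy, scipy, OpenCV 4.12 (cv2) and the standard library are available. Lean on these libraries where they do the work, as an engineer would, in place of code of your own. Each camera call takes 0.05 s, during which the arm holds its last target. There are 200 camera calls.

## Working session

There is one attempt and no reset: what is moved stays moved. The work goes in short steps, Python scripts to look and compute and a tool call to move; the robot and the scene stay as the last step left them, time stands still between calls to the robot, and variables do not carry over. Pictures are saved under pics/ and viewed, about 8 in all and at most 12, crops included, and the job is handed in when it is done.

Besides the shell and the picture viewer there is one more tool, called after "Call:" as name([rows], argument=value, ...), one row to a line, values as JSON. play_rows: Moves the arm, as the interface text tells. Its arguments: {"type":"object","properties":{"commands":{"type":"array","items":{"type":"array"}}},"required":["commands"]}

```bash
mkdir -p pics; ls; cat > h.py <<'E'
from bench import *
import numpy as np, cv2
from scipy.spatial.transform import Rotation as R
def save(n,f): 
    im=get_image(n); cv2.imwrite('pics/'+f,cv2.cvtColor(im,cv2.COLOR_RGB2BGR)); return im
def cam(n):
    m=camera_model(n); K=np.array(m["intrinsics"])
    if n=="wrist":
        s=state(); T=np.eye(4); T[:3,:3]=R.from_rotvec(s["tcp_rot"]).as_matrix(); T[:3,3]=s["position"]
        M=np.linalg.inv(T@np.array(m["T_tool_cam"])); return K,M[:3,:3],M[:3,3]
    return K,R.from_rotvec(np.ravel(m["rvec"])).as_matrix(),np.ravel(m["tvec"]).astype(float)
def ray(c,u,v,z):
    K,Rm,t=c; d=Rm.T@np.linalg.solve(K,[u,v,1.]); o=-Rm.T@t
    return o+d*(z-o[2])/d[2]
def proj(c,p):
    K,Rm,t=c; q=(Rm@np.atleast_2d(p).T).T+t; q=q@K.T; return q[:,:2]/q[:,2:]
E
python3 - <<'E'
from h import *
s=state();print(s)
a=save("scene","s0.png");b=save("side","d0.png")
for n in ("scene","side"):
    c=cam(n);print(n,(-c[1].T@c[2]).round(), c[0].round().tolist(), c[1].round(2).tolist())
    for t in ("housing","nest","stop_block","nose","regulator"):
        for r in boxes_of(n,t)[:4]:
            x=np.array(r["bbox"])*[640,480,640,480];print(n,t,round(r["conf"],2),x.round(0))
E
```

```text
pics
{'time_s': 0.0, 'q': array([ 1.24750844e+00,  3.07559151e-01,  1.50770230e+00, -3.19320533e-05,
        1.32837158e+00, -7.34955357e-02]), 'joint_velocities': array([-0.00011322,  0.00085873, -0.00111498, -0.00211725, -0.00040138,
       -0.00100312]), 'joint_torque': array([ 1.64928450e-03, -4.57560647e+01, -2.51918310e+01, -3.06235233e-05,
        1.33440309e-02,  9.22337449e-06]), 'position': array([141.95783474, 556.50194073, 244.37802229]), 'tcp_rot': array([-1.02446357,  1.31879059,  1.02253521]), 'force': array([0.05903769, 0.48629587, 0.539982  ]), 'ft_torque': array([ 0.01138988,  0.03294932, -0.00064235]), 'finger_gap': 85.3408091546027}
scene [1422.  712.  757.] [[468.0, 0.0, 313.0], [0.0, 468.0, 240.0], [0.0, 0.0, 1.0]] [[-0.64, 0.77, 0.01], [0.4, 0.34, -0.85], [-0.65, -0.54, -0.53]]
scene housing 0.79 [335. 273.  35.  82.]
scene housing 0.77 [430. 237.  40.  66.]
scene housing 0.63 [334. 222.  26.  23.]
scene housing 0.57 [358. 212.  23.  42.]
scene nest 0.63 [231. 231.  21.  21.]
scene stop_block 0.83 [231. 229.  17.  23.]
scene nose 0.48 [268. 296.  27.  25.]
scene regulator 0.84 [414. 269.  27.  46.]
side [-210. -844.  802.] [[581.0, 0.0, 310.0], [0.0, 581.0, 239.0], [0.0, 0.0, 1.0]] [[0.73, -0.68, -0.02], [-0.38, -0.38, -0.85], [0.57, 0.63, -0.53]]
side housing 0.84 [187. 225.  38.  76.]
side housing 0.83 [305. 192.  32.  79.]
side housing 0.77 [284. 253.  33.  60.]
side housing 0.72 [240. 289.  34.  69.]
side nest 0.64 [402. 320.  93.  92.]
side stop_block 0.73 [424. 292.  35.  32.]
side nose 0.59 [419. 300.   9.   7.]
side regulator 0.64 [221. 215.  33.  52.]
```

View pics/s0.png

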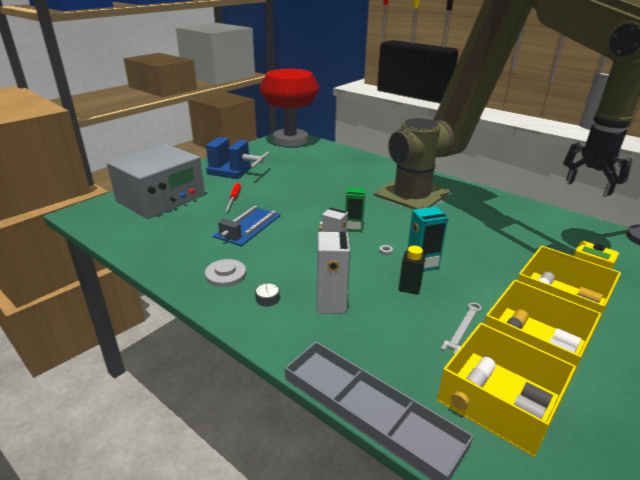

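View pics/d0.png

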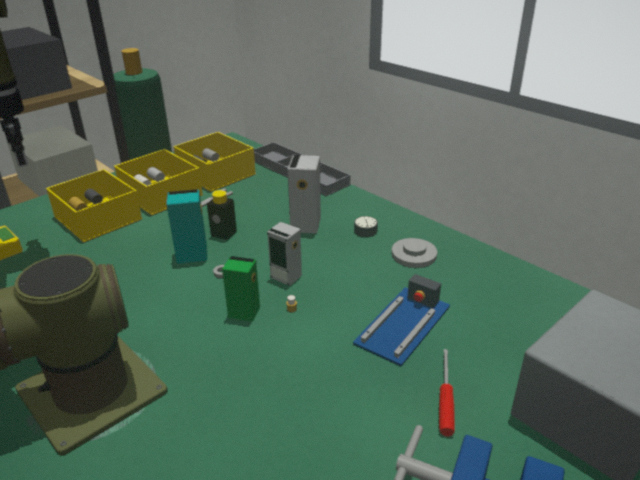

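The scene view shows two silver boxes: a tall one at (333,272) that partly hides a smaller one at (334,222). The side view shows them at (305,192) and (284,253), so the smaller box, at (284,253), is the target. The nest is at side (403,325), with its block at the far end at (424,292). The nose shows orange at (419,297).

```bash
python3 - <<'E'
from h import *
d=cam("side");s=cam("scene")
for n,c,l in (("housing",d,[(284,283,0),(285,229,130)]),("tall",d,[(303,232,0),(305,160,180)]),("green",d,[(240,318,0)]),("fitting",d,[(291,310,0)]),("tall s",s,[(332,310,0)]),("hous s",s,[(335,216,130)]),
  ("nest corners",d,[(354,343,8),(402,361,8),(450,296,8),(400,289,8)]),("nest s",s,[(214,234,8),(234,243,8),(281,213,8),(262,207,8)]),("blk",d,[(440,292,58),(409,279,58)]),("gauge",d,[(366,228,15)]),("flange",d,[(415,252,15)]),("reg",d,[(222,235,0)]),("collar",d,[(220,272,5)]),("screwdr",d,[(446,350,8)])):
    print(n,[ray(c,*p).round(0).tolist() for p in l])
# enlarged crops
for n,x0,y0 in (("side",210,180),):
    im=get_image(n)[y0:y0+190,x0:x0+250]; cv2.imwrite('pics/c1.png',cv2.cvtColor(cv2.resize(im,None,fx=3.1,fy=3.1,interpolation=cv2.INTER_CUBIC),cv2.COLOR_RGB2BGR))
E
```

```text
housing [[471.0, 1.0, 0.0], [494.0, 16.0, 130.0]]
tall [[654.0, 137.0, 0.0], [701.0, 173.0, 180.0]]
green [[322.0, -28.0, -0.0]]
fitting [[418.0, -84.0, 0.0]]
tall s [[703.0, 180.0, 0.0]]
hous s [[506.0, 32.0, 130.0]]
nest corners [[433.0, -257.0, 8.0], [462.0, -355.0, 8.0], [694.0, -300.0, 8.0], [635.0, -207.0, 8.0]]
nest s [[663.0, -314.0, 8.0], [659.0, -228.0, 8.0], [429.0, -250.0, 8.0], [440.0, -329.0, 8.0]]
blk [[633.0, -312.0, 58.0], [623.0, -238.0, 58.0]]
gauge [[768.0, 17.0, 15.0]]
flange [[769.0, -143.0, 15.0]]
reg [[493.0, 276.0, 0.0]]
collar [[387.0, 135.0, 5.0]]
screwdr [[547.0, -396.0, 8.0]]
```

View pics/c1.png

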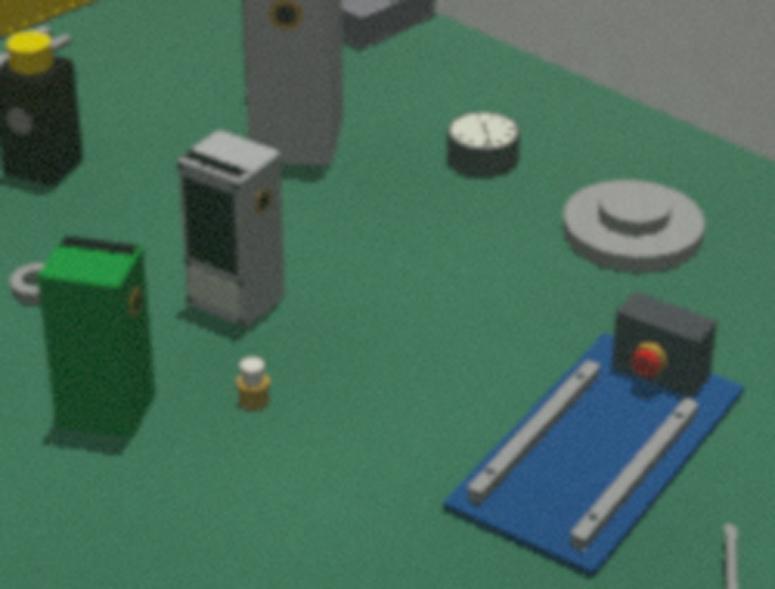

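```bash
cat >> h.py <<'E'
from scipy.optimize import least_squares
def Rz(a): return R.from_euler('z',a).as_matrix()
def fit(c,obj,px,x0):
    obj=np.array(obj,float);px=np.array(px,float)
    f=lambda p:(proj(c,obj@Rz(p[2]).T+[p[0],p[1],0])-px).ravel()
    r=least_squares(f,x0,x_scale=[10,10,.1]); return r.x,np.abs(r.fun).max()
E
python3 - <<'E'
from h import *
d=cam("side")
c=lambda l:[(210+x/3.1,180+y/3.1) for x,y in l]
a,b=25,29
print("housing",fit(d,[(-a,b,0),(-a,-b,0),(a,-b,0),(-a,b,130),(-a,-b,130),(a,-b,130),(a,b,130)],c([(186,308),(240,325),(283,300),(180,160),(238,182),(282,150),(222,130)]),[480,10,0]))
print("nest",fit(d,[(-110,55,8),(-110,-55,8),(110,-55,8),(110,55,8),(-100,37.5,20),(-100,-37.5,20),(60,37.5,20),(60,-37.5,20)],c([(445,507),(592,574),(742,386),(605,335),(476,488),(578,536),(592,365),(690,403)]),[550,-270,0]))
m=camera_model("wrist");print(np.array(m["T_tool_cam"]).round(3),m["intrinsics"])
E
```

```text
housing (array([4.89548745e+02, 1.46522867e+01, 1.62677608e-01]), np.float64(1.9772913564854093))
nest (array([ 5.50547070e+02, -2.86186289e+02,  2.00634837e-01]), np.float64(1.2429458166394625))
[[-0.00000e+00 -3.04000e-01  9.53000e-01 -1.29161e+02]
 [ 0.00000e+00 -9.53000e-01 -3.04000e-01  7.78350e+01]
 [ 1.00000e+00  0.00000e+00  1.00000e-03 -1.00000e-01]
 [ 0.00000e+00  0.00000e+00  0.00000e+00  1.00000e+00]] [[357.63356044   0.         325.38004386]
 [  0.         357.63356044 243.13785896]
 [  0.           0.           1.        ]]
```

```bash
python3 - <<'E'
from h import *
d=cam("side");s=cam("scene")
st=state();print(R.from_rotvec(st["tcp_rot"]).as_matrix().round(3))
b=ray(d,190,261,0);print("turq base",b)
for h in (120,150,180,210): print(h,proj(d,b+[0,0,h]).round(0).tolist())
b=ray(d,303,230,0)
for h in (150,180,210,240): print("tall",h,proj(d,b+[0,0,h]).round(0).tolist())
print(camera_model("wrist").keys())
E
```

```text
[[-0.    -0.969  0.247]
 [-0.     0.247  0.969]
 [-1.     0.    -0.   ]]
turq base [365.03683081 232.05697834   0.        ]
120 [[183.0, 219.0]]
150 [[182.0, 208.0]]
180 [[180.0, 196.0]]
210 [[178.0, 185.0]]
tall 150 [[301.0, 179.0]]
tall 180 [[301.0, 168.0]]
tall 210 [[301.0, 157.0]]
tall 240 [[300.0, 146.0]]
dict_keys(['intrinsics', 'T_tool_cam'])
```

Call:
play_rows([
  [[0,0,0.1],[20.8,-13.7,5.5],0],
  [[0,0,0.2],[20.8,-13.7,5.5],0],
  [[0,0,0.3],[20.8,-13.7,5.5],0],
  [[0,0,0.41],[20.8,-13.7,5.5],0],
  [[0,0,0.41],[27.8,-35.7,5.5],0],
  [[0,0,0.41],[27.8,-35.7,5.5],0],
  [[0,0,0.41],[27.8,-35.7,5.5],0],
  [[0,0,0.41],[27.8,-35.7,5.5],0],
  [[0,0,0.41],[25.3,-55.4,1.0],0],
  [[0,0,0.41],[25.3,-55.4,1.0],0],
])

```text
time_s: 1.9
position: [405.0, 77.5, 272.7]
tcp_rot: [-1.328, 1.128, 1.325]
force: [1.9, -0.1, 0.3]
finger_gap: -0.1
```

Call:
play_rows([
  [[0,0,0],[0,0,0],0],
  [[0,0,0],[0,0,0],0],
])

```text
time_s: 2.15
position: [405.2, 79.3, 273.1]
tcp_rot: [-1.325, 1.129, 1.325]
force: [-0.6, -0.3, -1.0]
finger_gap: -0.3
```

Call:
play_rows([
  [[0,0,0],[-1.0,-7.6,-1.8],0],
  [[0,0,0],[-1.0,-7.6,-1.8],0],
  [[0,0,0],[-1.0,-7.6,-1.8],0],
  [[0,0,0],[-1.0,-7.6,-1.8],0],
])

```text
time_s: 2.65
position: [395.7, 4.7, 255.2]
tcp_rot: [-1.328, 1.127, 1.327]
force: [-0.6, 0.8, -0.7]
finger_gap: 0.2
```

```bash
python3 - <<'E'
from h import *
st=state();print(st["position"],st["q"].round(3));save("wrist","w1.png")
c=cam("wrist")
for r in masks_of("wrist","housing")[:4]: print(r["conf"],(np.array(r["bbox"])*[640,480,640,480]).round(0))
H=[(sx*25,sy*29,z) for z in (0,130) for sx in(-1,1) for sy in (-1,1)]
print(proj(c,np.array(H)@Rz(.163).T+[489.5,14.6,0]).round(0).tolist())
E
```

```text
[395.67786479   4.66005976 255.1594255 ] [-9.600e-02  4.100e-02  1.826e+00  1.000e-03  1.274e+00 -1.829e+00]
0.74 [573. 264. 132. 146.]
0.68 [322. 290.  67.  42.]
0.58 [310. 158.  98.  97.]
[[295.0, 263.0], [346.0, 263.0], [296.0, 302.0], [345.0, 302.0], [283.0, 321.0], [355.0, 321.0], [285.0, 373.0], [353.0, 373.0]]
```

View pics/w1.png

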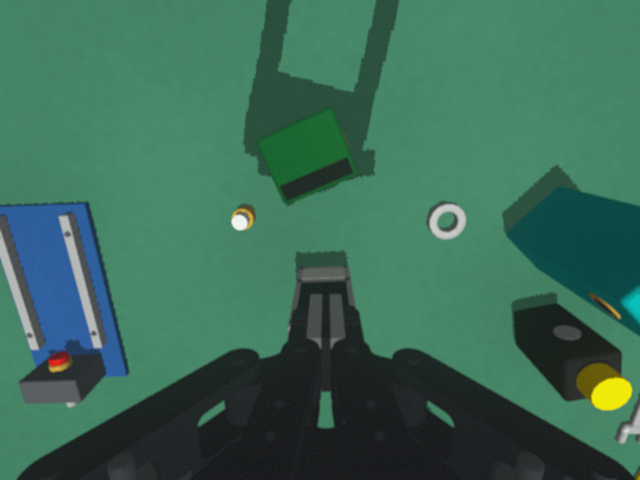

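The wrist view shows the housing's foot front edge at row ≈268, columns 297–349. The fit predicted row 263, columns 295–346, so they agree to about 4 mm. Next I go down in front of it and push.

Call:
play_rows([
  [[0,0,0],[3.4,0.1,-6.0],0],
  [[0,0,0],[3.4,0.1,-12.0],0],
  [[0,0,0],[3.4,0.1,-13.0],0],
  [[0,0,0],[3.4,0.1,-13.0],0],
  [[0,0,0],[4.4,0.3,-13.0],0],
  [[0,0,0],[5.4,0.4,-13.0],0],
  [[0,0,0],[6.2,0.6,-13.0],0],
  [[0,0,0],[7.0,0.7,-13.0],0],
  [[0,0,0],[7.8,0.8,-13.0],0],
])

```text
time_s: 3.88
position: [473.0, 11.3, 124.8]
tcp_rot: [-1.326, 1.129, 1.327]
force: [-0.5, -0.4, 1.4]
finger_gap: -0.0
```

Call:
play_rows([
  [[0,0,0],[0.8,0.1,0],0],
  [[0,0,0],[1.6,0.3,0],0],
  [[0,0,0],[2.3,0.4,0],0],
])

```text
time_s: 4.25
position: [496.8, 15.3, 124.6]
tcp_rot: [-1.327, 1.129, 1.326]
force: [0.2, -0.6, 0.9]
finger_gap: 0.0
```

```bash
python3 - <<'E'
from h import *
a=get_image("side")[150:340,210:460];b=get_image("wrist")
a=cv2.resize(a,(500,380),interpolation=cv2.INTER_CUBIC);b=cv2.resize(b[:,150:500],(280,380))
cv2.imwrite("pics/t1.png",cv2.cvtColor(np.hstack([a,b]),cv2.COLOR_RGB2BGR))
E
```

```text
(no output)
```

View pics/t1.png

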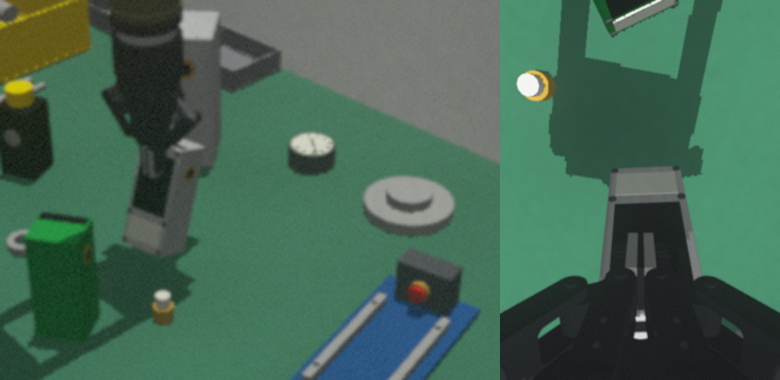

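The side view shows the housing already leaning back about 20° against the fingers, so I keep pushing gently.

Call:
play_rows([
  [[0,0,0],[0.6,0.1,0],0],
  [[0,0,0],[1.2,0.2,0],0],
  [[0,0,0],[1.8,0.3,0],0],
  [[0,0,0],[2.4,0.4,0],0],
  [[0,0,0],[2.4,0.4,0],0],
  [[0,0,0],[2.4,0.4,0],0],
])

```text
time_s: 5.1
position: [519.6, 19.2, 124.6]
tcp_rot: [-1.326, 1.129, 1.327]
force: [-0.9, -0.5, 0.0]
finger_gap: -0.1
```

Call:
play_rows([
  [[0,0,0],[-3.0,0.0,6.0],0],
  [[0,0,0],[-7.0,0.0,12.0],8.5],
  [[0,0,0],[-7.0,0.0,12.0],8.5],
  [[0,0,0],[-7.0,0.0,12.0],8.5],
  [[0,0,0],[-7.0,0.0,12.0],8.5],
])

```text
time_s: 5.72
position: [449.6, 19.2, 243.5]
tcp_rot: [-1.325, 1.13, 1.328]
force: [0.1, 0.3, -0.2]
finger_gap: 72.4
```

```bash
python3 - <<'E'
from h import *
st=state();print(st["position"],st["tcp_rot"],st["q"].round(2))
save("wrist","w2.png")
for t in ("housing",):
  for r in masks_of("wrist",t)[:3]:
    m=r["region"].astype(np.uint8);print(t,r["conf"],(np.array(r["bbox"])*[640,480,640,480]).round(0),cv2.minAreaRect(cv2.findNonZero(m)))
E
```

```text
[449.62832154  19.20270572 243.47444827] [-1.32523363  1.13023077  1.32753163] [-0.05  0.13  1.75  0.    1.26 -1.78]
housing 0.89 [399. 405.  59.  69.] ((401.0201110839844, 408.25732421875), (57.9957160949707, 63.49323272705078), 64.98310089111328)
housing 0.65 [296.  70. 110. 119.] ((297.8619384765625, 70.14075469970703), (99.3666000366211, 95.3392105102539), 66.25050354003906)
housing 0.57 [578. 198. 124. 132.] ((577.5, 197.5), (131.0, 123.0), 90.0)
```

View pics/w2.png

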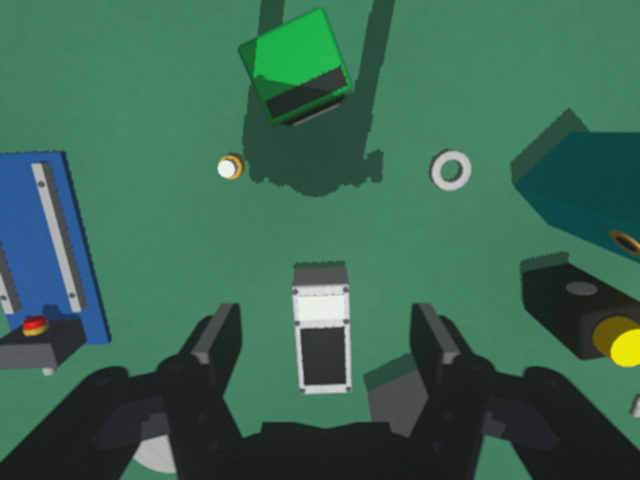

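The housing lies front-up with its top face at about (292,287), (348,286), (352,391), (301,393). The tall look-alike's base corner, at about (365,375), is close to its +y side.

```bash
python3 - <<'E'
from h import *
st=state();c=cam("wrist")
top=[(292,287,50),(348,286,50),(352,391,50),(301,393,50),(296,265,0),(348,265,0)]
P=[ray(c,*p) for p in top];print(np.round(P,1).tolist())
print("sizes",[np.linalg.norm(P[i][:2]-P[j][:2]).round(1) for i,j in ((0,1),(1,2),(2,3),(3,0))])
# foot frame: x along length from foot(0) to head(130)
o=[(0,-29,50),(0,29,50),(130,29,50),(130,-29,50),(0,-29,0),(0,29,0)]
p,e=fit(c,o,[t[:2] for t in top],[510,20,.16]);print(p,e,"mid",p[:2]+65*Rz(p[2])[:2,0], proj(c,np.array(o)@Rz(p[2]).T+[p[0],p[1],0]).round(0).tolist())
for q in ((365,375),(365,390),(415,355)):
    w=ray(c,*q,0);print("tall",q,w.round(),"in housing frame",(Rz(p[2]).T@(w-[p[0],p[1],0])).round())
print(np.arctan2(*R.from_rotvec(st["tcp_rot"]).as_matrix()[[1,0],2])-np.pi/2)
E
```

```text
[[523.8, -1.9, 50.0], [514.0, 52.3, 50.0], [636.0, 78.9, 50.0], [647.4, 24.4, 50.0], [520.0, -2.3, 0.0], [510.7, 54.9, 0.0]]
sizes [np.float64(55.1), np.float64(124.8), np.float64(55.6), np.float64(126.3)]
[5.16544119e+02 2.56564562e+01 2.01978434e-01] 2.762677903057181 mid [580.22277353  38.69597221] [[291.0, 286.0], [350.0, 283.0], [353.0, 393.0], [300.0, 395.0], [295.0, 267.0], [347.0, 265.0]]
tall (365, 375) [651. 102.   0.] in housing frame [147.  48.   0.]
tall (365, 390) [673. 106.  -0.] in housing frame [169.  47.  -0.]
tall (415, 355) [613. 156.  -0.] in housing frame [120. 108.  -0.]
0.16015992829042935
```

Call:
play_rows([
  [[0,0,0.04],[6.5,1.0,-2.0],8.5],
  [[0,0,0.04],[13.1,1.9,-6.0],8.5],
  [[0,0,0.04],[13.1,1.9,-11.0],8.5],
  [[0,0,0.04],[13.1,1.9,-15.0],8.5],
  [[0,0,0.04],[13.1,1.9,-18.0],8.5],
  [[0,0,0.04],[13.1,1.9,-20.0],8.5],
  [[0,0,0.04],[13.1,1.9,-21.3],8.5],
  [[0,0,0.04],[13.1,1.9,-21.3],8.5],
])

```text
time_s: 6.82
position: [580.0, 38.2, 30.0]
tcp_rot: [-1.353, 1.11, 1.358]
force: [0.2, -0.2, 0.0]
finger_gap: 84.6
```

```bash
python3 - <<'E'
from h import *
st=state();print(st["position"],st["force"],st["finger_gap"])
save("wrist","w3.png")
E
```

```text
[579.95723054  38.19692051  29.95921514] [ 0.18088231 -0.18968318  0.03527045] 84.57182506261448
```

View pics/w3.png

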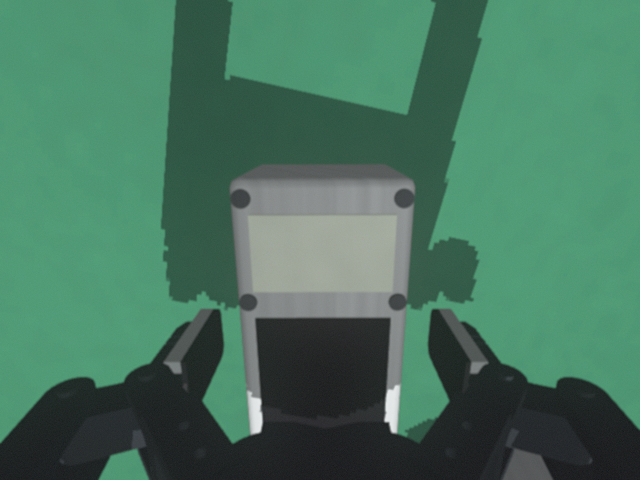

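The open jaws straddle the housing centrally: its edges are at columns 235–412 and the pads at 220 and 430. Closing and lifting a little.

Call:
play_rows([
  [[0,0,0],[0,0,0],5.0],
  [[0,0,0],[0,0,0],5.0],
  [[0,0,0],[0,0,0],5.0],
  [[0,0,0],[0,0,0],5.0],
  [[0,0,0],[0,0,0],5.0],
  [[0,0,0],[0,0,0],5.0],
])

```text
time_s: 7.62
position: [581.9, 37.9, 33.1]
tcp_rot: [-1.357, 1.106, 1.353]
force: [-0.3, -1.7, 6.1]
finger_gap: 56.8
```

Call:
play_rows([
  [[0,0,0],[0,0,0.3],5.0],
  [[0,0,0],[0,0,0.8],5.0],
  [[0,0,0],[0,0,1.5],5.0],
  [[0,0,0],[0,0,1.5],5.0],
])

```text
time_s: 8.12
position: [581.2, 38.3, 47.1]
tcp_rot: [-1.356, 1.107, 1.354]
force: [-0.2, -0.4, -6.5]
finger_gap: 56.8
```

```bash
python3 - <<'E'
from h import *
c0=cam("wrist");print([ray(c0,*p).round(1).tolist() for p in ((231,183,65),(414,183,65))])
for i in range(4):
    st=state();print(st["position"].round(2),st["force"].round(2),st["ft_torque"].round(2),st["finger_gap"]); im=get_image("wrist")
cv2.imwrite("pics/w4.png",cv2.cvtColor(im,cv2.COLOR_RGB2BGR))
E
```

```text
[[526.4, -2.8, 65.0], [515.1, 52.8, 65.0]]
[581.22  38.31  47.14] [-0.18 -0.39 -6.47] [ 0.01 -0.07 -0.  ] 56.82151110445572
[581.05  38.29  46.88] [ 0.7   0.15 -5.96] [ 0.    0.02 -0.01] 56.97346072753878
[580.8   38.27  46.69] [-0.46  0.76 -6.87] [ 0.01 -0.01  0.01] 57.22045103732793
[580.63  38.28  46.55] [ 1.04 -0.54 -7.3 ] [0.06 0.06 0.  ] 56.78150976925558
```

Call:
play_rows([
  [[0,0,0],[0,0,3.0],5.0],
  [[0,0,0],[-1.0,-1.0,7.0],5.0],
  [[0,0,0],[-2.5,-4.0,11.0],5.0],
  [[0,0,0],[-4.0,-8.0,14.5],5.0],
  [[0,0,0],[-6.0,-12.0,15.5],5.0],
  [[0,0,0],[-8.0,-16.0,15.5],5.0],
  [[0,0,0],[-9.2,-19.5,15.5],5.0],
  [[0,0,0],[-9.5,-20.5,15.5],5.0],
  [[0,0,0],[-9.5,-20.5,15.5],5.0],
  [[0,0,0],[-9.5,-20.5,15.5],5.0],
])

```text
time_s: 9.57
position: [486.0, -165.8, 201.5]
tcp_rot: [-1.355, 1.107, 1.356]
force: [1.0, -0.4, -6.4]
finger_gap: 57.1
```

```bash
python3 - <<'E'
from h import *
st=state();print(st["position"].round(2),st["tcp_rot"],st["force"].round(2),st["finger_gap"])
im=save("wrist","w5.png")
for t in ("nest","stop_block","nose"):
    for r in boxes_of("wrist",t)[:2]: print(t,round(r["conf"],2),(np.array(r["bbox"])*[640,480,640,480]).round(0))
E
```

```text
[ 485.96 -165.82  201.46] [-1.3546847   1.1068758   1.35606941] [ 0.97 -0.42 -6.4 ] 57.053703035086855
nest 0.92 [182. 253. 130. 226.]
stop_block 0.58 [181. 348.  57.  37.]
nose 0.73 [191. 335.  24.  19.]
nose 0.35 [184. 255. 127. 222.]
```

View pics/w5.png

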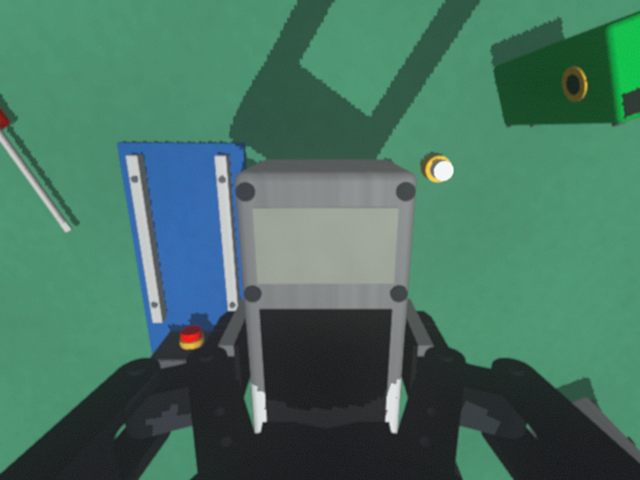

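```bash
python3 - <<'E'
from h import *
# subpixel: use rail mask edges by brightness along rows
im=cv2.imread("pics/w5.png");c=cam("wrist");st=state()
hsv=cv2.cvtColor(im,cv2.COLOR_BGR2HSV)
for v in (170,200,230,260,290):
    g=(hsv[v,:250,1]<60)&(hsv[v,:250,2]>120); 
    b=(hsv[v,:250,1]>100)&(abs(hsv[v,:250,0].astype(int)-107)<10); print(v,np.flatnonzero(np.diff(g.astype(int))),"blue",np.flatnonzero(b)[[0,-1]])
o=[(-110,-55,8),(-110,55,8),(-100,-42.5,20),(-100,-32.5,20),(-100,32.5,20),(-100,42.5,20),(60,-42.5,20),(60,-32.5,20)]
px=[(118,143),(244,143),(126,156),(143,156),(215,156),(229,155),(152,322),(161,322)]
p,e=fit(c,o,px,[550,-286,.2]);print(p,e);print((proj(c,np.array(o)@Rz(p[2]).T+[p[0],p[1],0])).round(1).tolist())
w=ray(c,191,331,33);print("nose",w,(Rz(p[2]).T@(w-[p[0],p[1],0])).round(1))
M=R.from_rotvec(st["tcp_rot"]).as_matrix();print("tool yaw",np.arctan2(M[1,2],M[0,2])-np.pi/2,M.round(3).tolist())
top=st["position"][2]+18
f=[ray(c,*q) for q in ((236,180,),(414,180))] if 0 else [ray(c,*q,top-0) for q in ((236,180),(414,180))]
print("foot rel tool", [(Rz(p[2]).T@(x-st["position"])).round(1).tolist() for x in f])
x=(Rz(p[2]).T@(st["position"]-[p[0],p[1],0]));print("tcp in nest",x)
E
```

```text
170 [ 19  28 127 139 215 227] blue [121 242]
200 [ 41  49 132 144 217 229] blue [126 235]
230 [ 62  70 137 148 220 232 241] blue [131 238]
260 [142 153 222 234 243] blue [136 240]
290 [146 157 225 236] blue [141 243]
[ 5.54238840e+02 -2.80888788e+02  1.87107176e-01] 3.9576879914215795
[[118.2, 141.9], [245.1, 143.8], [127.2, 154.9], [139.0, 155.1], [216.1, 156.2], [227.9, 156.4], [152.3, 322.5], [162.5, 322.6]]
nose [ 614.15966339 -269.58920715   33.        ] [61. -0. 33.]
tool yaw 0.20164842604701105 [[-0.0, -0.98, -0.2], [0.0, -0.2, 0.98], [-1.0, 0.0, 0.0]]
foot rel tool [[-62.4, -28.6, 18.0], [-63.2, 26.3, 18.0]]
tcp in nest [-45.55564416 125.69037833 201.57824977]
```

Call:
play_rows([
  [[0,0,-0.005],[0.2,-1.0,-3.5],5.0],
  [[0,0,-0.015],[0.4,-2.0,-7.0],5.0],
  [[0,0,-0.015],[0.6,-3.3,-10.0],5.0],
  [[0,0,-0.015],[0.6,-3.3,-11.6],5.0],
  [[0,0,-0.015],[0.6,-3.3,-11.6],5.0],
  [[0,0,-0.015],[0.6,-3.3,-11.6],5.0],
])

```text
time_s: 10.52
position: [492.6, -199.7, 86.3]
tcp_rot: [-1.346, 1.115, 1.344]
force: [0.4, 0.0, -5.7]
finger_gap: 56.8
```

```bash
python3 - <<'E'
from h import *
st=state();print(st["position"].round(2),st["tcp_rot"],st["force"].round(2),st["finger_gap"])
save("wrist","w6.png")
E
```

```text
[ 492.61 -199.7    86.28] [-1.34571911  1.1151578   1.34380055] [ 0.39  0.04 -5.71] 56.80171643875027
```

View pics/w6.png

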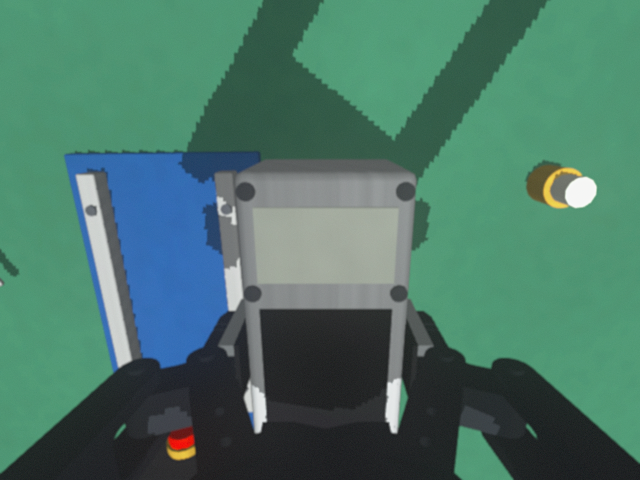

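```bash
python3 - <<'E'
from h import *
im=cv2.imread("pics/w6.png");c=cam("wrist");st=state()
for v in (185,200,215,230,245,260,280,300,320,340):
    r=im[v].astype(int); print(v,[(x,r[x].tolist()) for x in ()], "jump:",[x for x in range(50,250) if abs(r[x+1].sum()-r[x-1].sum())>130 ])
for u in (70,90,95,150,220,224,250): 
    r=im[:,u].astype(int); print(u,[y for y in range(120,230) if abs(r[y+1].sum()-r[y-1].sum())>90 or abs(r[y+1,1]-r[y-1,1])>40])
E
```

```text
185 [] jump: [77, 78, 94, 95, 96]
200 [] jump: [80, 81, 98, 99, 216, 217, 222, 223]
215 [] jump: [83, 84, 101, 102, 218, 219, 235, 236]
230 [] jump: [87, 88, 104, 105, 106]
245 [] jump: [90, 91, 107, 108, 109]
260 [] jump: [93, 94, 95, 110, 111, 112, 236, 237, 239, 240]
280 [] jump: [98, 99, 114, 115, 116, 225, 226, 240, 241, 242]
300 [] jump: [102, 103, 118, 119, 120, 227, 228, 239, 240, 241]
320 [] jump: [107, 108, 122, 123, 124, 218]
340 [] jump: [111, 112, 126, 127, 128, 207, 247]
70 [153]
90 [150, 151, 173, 174, 175, 204, 205, 214, 215, 216, 217]
95 [151, 152, 154, 204, 205, 206, 207, 214, 215, 216]
150 [151, 152]
220 [196, 197, 198, 214, 215, 216]
224 [200, 201, 203, 204, 205, 213, 214, 216]
250 [183, 184, 199, 200]
```

```bash
cat > n.py <<'E'
from h import *
c=cam("wrist");st=state()
L=[(77.5,185,-42.5),(80.5,200,-42.5),(87.5,230,-42.5),(94,260,-42.5),(102.5,300,-42.5),(111.5,340,-42.5),
 (95,185,-32.5),(98.5,200,-32.5),(105,230,-32.5),(111,260,-32.5),(119,300,-32.5),(127,340,-32.5),
 (216.5,200,32.5),(218.5,215,32.5),(225.5,280,32.5),(227.5,300,32.5)]
X=[(90,174,20,-100),(150,152,8,-110),(70,153.5,8,-110)]
W=[ray(c,u,v,20) for u,v,_ in L]; WX=[ray(c,u,v,z) for u,v,z,_ in X]
def f(p):
    T=lambda w:Rz(p[2]).T@(w-[p[0],p[1],0])
    return [T(w)[1]-l[2] for w,l in zip(W,L)]+[T(w)[0]-x[3] for w,x in zip(WX,X)]
r=least_squares(f,[554,-281,.187],x_scale=[10,10,.1]);p=r.x
print(p,np.round(r.fun,1))
M=R.from_rotvec(st["tcp_rot"]).as_matrix();print("tool yaw",np.arctan2(M[1,2],M[0,2])-np.pi/2)
top=st["position"][2]+18
print("foot rel",[(Rz(p[2]).T@(ray(c,*q,top)-st["position"])).round(1).tolist() for q in ((235,200),(415,200),(235,180),(414,180))])
print("tcp in nest",(Rz(p[2]).T@(st["position"]-[p[0],p[1],0])))
w=ray(c,181,430,33);print("nose red",(Rz(p[2]).T@(w-[p[0],p[1],0])).round(1))
for a in(-50,-55): print("lane goal",a, (Rz(p[2])@[a,0,0]+[p[0],p[1],0]).round(1))
E
python3 n.py
```

```text
[ 5.54023467e+02 -2.82117063e+02  1.95650893e-01] [ 0.1 -0.1  0.1 -0.  -0.2 -0.1 -0.4 -0.2  0.  -0.1 -0.2 -0.4  0.1  0.4
  0.5  0.5  0.2 -0.3  0.1]
tool yaw 0.18583716600107003
foot rel [[-56.9, -27.9, 18.0], [-56.4, 28.6, 18.0], [-63.1, -27.4, 18.0], [-62.6, 27.9, 18.0]]
tcp in nest [-44.04868224  92.61018261  86.62823396]
nose red [62.3 -1.6 33. ]
lane goal -50 [ 505.  -291.8    0. ]
lane goal -55 [ 500.1 -292.8    0. ]
```

Call:
play_rows([
  [[0,0,0.01],[0.5,-2.5,0],5.0],
  [[0,0,0.01],[0.9,-5.5,0],5.0],
  [[0,0,0.01],[1.2,-8.2,0],5.0],
  [[0,0,0.01],[1.2,-9.2,0],5.0],
  [[0,0,0.01],[1.2,-9.2,0],5.0],
  [[0,0,0.01],[1.2,-9.2,0],5.0],
  [[0,0,0.01],[1.2,-9.2,-1.0],5.0],
  [[0,0,0.01],[1.2,-9.2,-1.5],5.0],
  [[0,0,0.01],[1.2,-9.2,-1.5],5.0],
  [[0,0,0.01],[1.2,-9.2,-1.5],5.0],
])

```text
time_s: 11.82
position: [503.9, -291.7, 70.6]
tcp_rot: [-1.352, 1.11, 1.352]
force: [-0.1, -0.3, -6.6]
finger_gap: 57.1
```

```bash
cat > q.py <<'E'
from h import *
p=np.array([554.02,-282.12,.1957])
for i in range(3):
    st=state();get_image("wrist")
    M=R.from_rotvec(st["tcp_rot"]).as_matrix()
    print(round(float(st["time_s"]),2),"nest",(Rz(p[2]).T@(st["position"]-[p[0],p[1],0])).round(2),"F nest",(Rz(p[2]).T@st["force"]).round(2),"yaw",round(float(np.arctan2(M[1,2],M[0,2])-np.pi/2),4),"tilt",M[:2,0].round(4),round(float(st["finger_gap"]),2),st["position"].round(2))
E
python3 q.py
```

```text
11.82 nest [-51.03   0.36  70.57] F nest [-0.15 -0.32 -6.59] yaw 0.1954 tilt [-0.0001  0.0001] 57.09 [ 503.9  -291.68   70.57]
11.88 nest [-50.92   0.22  70.75] F nest [-0.92 -1.05 -6.54] yaw 0.1953 tilt [ 0.0002 -0.0002] 56.96 [ 504.03 -291.81   70.75]
11.93 nest [-50.92   0.13  70.84] F nest [-0.47 -0.35 -6.87] yaw 0.1952 tilt [ 0.0004 -0.0003] 56.86 [ 504.05 -291.9    70.84]
```

Call:
play_rows([
  [[0,0,0],[0,0,-0.8],5.0],
  [[0,0,0],[0,0,-1.6],5.0],
  [[0,0,0],[0,0,-2.2],5.0],
  [[0,0,0],[0,0,-2.5],5.0],
  [[0,0,0],[0,0,-2.6],5.0],
  [[0,0,0],[0,0,-2.6],5.0],
])

```text
time_s: 12.72
position: [504.0, -291.9, 44.7]
tcp_rot: [-1.352, 1.11, 1.351]
force: [-0.1, -0.2, -6.6]
finger_gap: 57.0
```

```bash
python3 q.py
```

```text
12.72 nest [-51.     0.18  44.71] F nest [-0.1  -0.18 -6.65] yaw 0.1952 tilt [ 0.0002 -0.0001] 56.98 [ 503.96 -291.87   44.71]
12.78 nest [-50.96   0.11  44.85] F nest [ 0.52  0.23 -7.47] yaw 0.1952 tilt [ 0.0004 -0.0003] 56.4 [ 504.01 -291.92   44.85]
12.82 nest [-50.95   0.13  44.91] F nest [-0.31 -0.32 -6.35] yaw 0.1952 tilt [ 0.0004 -0.0003] 57.41 [ 504.02 -291.9    44.91]
```

Still hanging freely at −6.7 N. Now lowering in small steps until the plate takes some of the weight.

Call:
play_rows([
  [[0,0,0],[0,0,-0.1],5.0],
  [[0,0,0],[0,0,-0.2],5.0],
  [[0,0,0],[0,0,-0.2],5.0],
])

```text
time_s: 13.25
position: [503.7, -291.7, 42.6]
tcp_rot: [-1.351, 1.111, 1.352]
force: [0.1, -1.0, -6.1]
finger_gap: 56.9
```

Call:
play_rows([
  [[0,0,0],[0,0,-0.1],5.0],
  [[0,0,0],[0,0,-0.1],5.0],
])

```text
time_s: 13.5
position: [503.7, -291.7, 41.6]
tcp_rot: [-1.351, 1.11, 1.352]
force: [1.0, 0.2, -6.7]
finger_gap: 57.2
```

Call:
play_rows([
  [[0,0,0],[0,0,-0.05],5.0],
  [[0,0,0],[0,0,-0.05],5.0],
])

```text
time_s: 13.75
position: [503.8, -291.8, 41.2]
tcp_rot: [-1.352, 1.11, 1.351]
force: [0.0, -1.3, -6.5]
finger_gap: 57.1
```

Call:
play_rows([
  [[0,0,0],[0,0,-0.05],5.0],
  [[0,0,0],[0,0,-0.05],5.0],
])

```text
time_s: 14.0
position: [503.8, -291.8, 41.1]
tcp_rot: [-1.352, 1.111, 1.351]
force: [-1.9, 0.8, -2.5]
finger_gap: 57.0
```

Call:
play_rows([
  [[0,0,0],[0,0,-0.05],5.0],
  [[0,0,0],[0,0,-0.05],5.0],
])

```text
time_s: 14.25
position: [503.8, -291.8, 41.1]
tcp_rot: [-1.352, 1.11, 1.351]
force: [-3.8, 1.6, 4.7]
finger_gap: 57.4
```

Call:
play_rows([
  [[0,0,0],[0,0,-0.05],5.0],
  [[0,0,0],[0,0,-0.05],5.0],
])

```text
time_s: 14.5
position: [503.8, -291.8, 41.1]
tcp_rot: [-1.352, 1.11, 1.351]
force: [-4.7, 1.8, 10.2]
finger_gap: 56.6
```

Contact came at TCP z=41.1, with stiffness of about 12 N/mm. I raise about 1.2 mm so the plate bears only a little, then slide.

Call:
play_rows([
  [[0,0,0],[0,0,0.12],5.0],
  [[0,0,0],[0,0,0.12],5.0],
])

```text
time_s: 14.75
position: [503.9, -291.9, 41.1]
tcp_rot: [-1.352, 1.111, 1.351]
force: [-2.6, 1.8, 3.3]
finger_gap: 57.1
```

Call:
play_rows([
  [[0,0,0],[0.3,0.06,0],5.0],
  [[0,0,0],[0.8,0.16,0],5.0],
  [[0,0,0],[1.3,0.26,0],5.0],
  [[0,0,0],[1.8,0.36,0],5.0],
  [[0,0,0],[2.3,0.46,0],5.0],
  [[0,0,0],[2.7,0.53,0],5.0],
  [[0,0,0],[2.9,0.57,0],5.0],
  [[0,0,0],[2.9,0.57,0],5.0],
])

```text
time_s: 15.75
position: [531.8, -286.6, 41.1]
tcp_rot: [-1.351, 1.112, 1.353]
force: [-6.2, -0.3, 5.3]
finger_gap: 56.8
```

```bash
python3 q.py; python3 - <<'E'
from h import *
b=get_image("side")[250:400,330:480]; cv2.imwrite("pics/n1.png",cv2.cvtColor(cv2.resize(b,(600,600),interpolation=cv2.INTER_CUBIC),cv2.COLOR_RGB2BGR))
E
```

```text
15.75 nest [-22.68  -0.07  41.11] F nest [-6.16  0.93  5.29] yaw 0.1956 tilt [-0.0019 -0.0006] 56.84 [ 531.79 -286.6    41.11]
15.8 nest [-22.68  -0.05  41.09] F nest [-6.18  1.11  5.56] yaw 0.1955 tilt [-0.0019 -0.0006] 57.23 [ 531.79 -286.57   41.09]
15.85 nest [-2.266e+01 -2.000e-02  4.110e+01] F nest [-6.03  0.32  4.58] yaw 0.1957 tilt [-0.0018 -0.0006] 57.22 [ 531.79 -286.55   41.1 ]
```

View pics/n1.png

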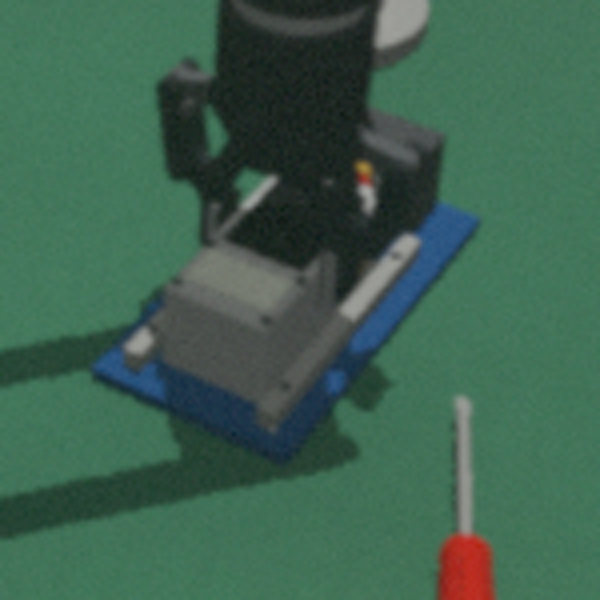

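The housing sits between the rails with a gap still left to the nose. The plate carries too much (Fz +5), so I raise further.

Call:
play_rows([
  [[0,0,0],[0,0,0.1],5.0],
  [[0,0,0],[0,0,0.1],5.0],
])

```text
time_s: 16.2
position: [533.1, -286.1, 41.2]
tcp_rot: [-1.351, 1.11, 1.351]
force: [-0.3, -0.3, -4.1]
finger_gap: 56.9
```

Call:
play_rows([
  [[0,0,0],[0,0,0.05],5.0],
  [[0,0,0],[0,0,0.05],5.0],
])

```text
time_s: 16.45
position: [532.8, -285.8, 41.8]
tcp_rot: [-1.351, 1.11, 1.352]
force: [-0.0, 0.1, -5.9]
finger_gap: 57.1
```

```bash
python3 q.py
```

```text
16.45 nest [-21.52   0.47  41.84] F nest [ 0.02  0.1  -5.87] yaw 0.1953 tilt [-0.0005  0.0005] 57.1 [ 532.82 -285.84   41.84]
16.5 nest [-21.5    0.45  41.96] F nest [ 0.39  0.29 -6.73] yaw 0.1954 tilt [-0.0004  0.0004] 57.2 [ 532.84 -285.86   41.96]
16.55 nest [-21.54   0.43  42.03] F nest [-0.42  0.54 -5.99] yaw 0.1954 tilt [-0.0004  0.0003] 57.14 [ 532.8  -285.89   42.03]
```

Call:
play_rows([
  [[0,0,0],[0.2,0.02,-0.04],5.0],
  [[0,0,0],[0.4,0.06,-0.04],5.0],
  [[0,0,0],[0.6,0.1,-0.04],5.0],
  [[0,0,0],[0.8,0.14,-0.04],5.0],
  [[0,0,0],[0.9,0.15,-0.04],5.0],
  [[0,0,0],[0.9,0.15,-0.04],5.0],
])

```text
time_s: 17.35
position: [541.9, -284.6, 42.0]
tcp_rot: [-1.352, 1.11, 1.352]
force: [-0.7, 0.6, -6.2]
finger_gap: 56.9
```

```bash
python3 q.py; python3 - <<'E'
from h import *
b=get_image("side")[250:330,380:460]; a=get_image("wrist");
a=cv2.resize(a,(533,400))
b=cv2.resize(b,(400,400),interpolation=cv2.INTER_CUBIC)[:,100:360]
cv2.imwrite("pics/n2.png",cv2.cvtColor(np.hstack([a,b]),cv2.COLOR_RGB2BGR))
E
```

```text
17.35 nest [-1.234e+01 -4.000e-02  4.196e+01] F nest [-0.54  0.76 -6.2 ] yaw 0.1953 tilt [ 0. -0.] 56.89 [ 541.92 -284.56   41.96]
17.4 nest [-12.47  -0.    41.95] F nest [ 0.47  0.43 -6.27] yaw 0.1953 tilt [-0.0001 -0.    ] 57.29 [ 541.79 -284.55   41.95]
17.45 nest [-1.254e+01  3.000e-02  4.193e+01] F nest [-0.21 -0.3  -7.34] yaw 0.1952 tilt [-0.0002  0.0001] 56.96 [ 541.72 -284.53   41.93]
```

View pics/n2.png

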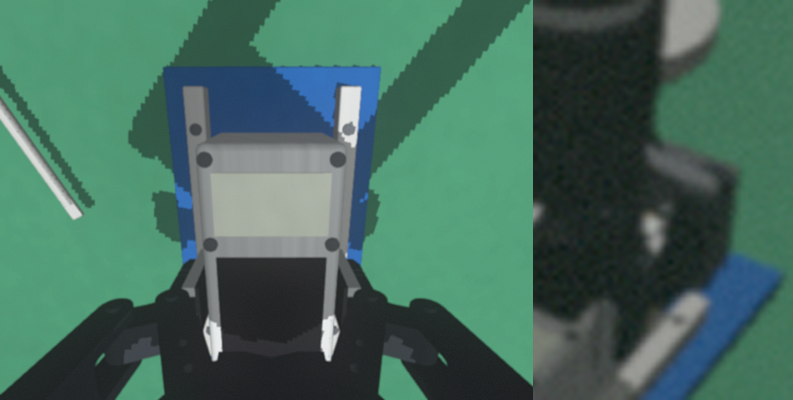

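The housing is centred and parallel between the rails, with the nose still untouched (Fx about 0). Advancing in small force-checked steps.

Call:
play_rows([
  [[0,0,0],[0.1,0.02,-0.04],5.0],
  [[0,0,0],[0.2,0.04,-0.04],5.0],
  [[0,0,0],[0.3,0.06,-0.04],5.0],
  [[0,0,0],[0.3,0.06,-0.04],5.0],
])

```text
time_s: 18.1
position: [545.0, -284.0, 41.6]
tcp_rot: [-1.352, 1.11, 1.351]
force: [-1.1, -0.6, -6.8]
finger_gap: 57.3
```

Call:
play_rows([
  [[0,0,0],[0.1,0.02,0],5.0],
  [[0,0,0],[0.2,0.04,0],5.0],
  [[0,0,0],[0.2,0.04,0],5.0],
])

```text
time_s: 18.48
position: [547.0, -283.6, 41.6]
tcp_rot: [-1.352, 1.11, 1.351]
force: [-0.2, -0.3, -6.8]
finger_gap: 57.3
```

```bash
python3 q.py
```

```text
18.48 nest [-7.2  -0.07 41.58] F nest [-0.22 -0.28 -6.81] yaw 0.1953 tilt [ 0.0001 -0.0001] 57.25 [ 546.97 -283.59   41.58]
18.52 nest [-7.29 -0.07 41.58] F nest [-0.44  0.28 -5.81] yaw 0.1952 tilt [ 0.     -0.0001] 56.63 [ 546.89 -283.61   41.58]
18.57 nest [-7.330e+00 -3.000e-02  4.157e+01] F nest [ 1.21 -0.09 -6.91] yaw 0.1952 tilt [-0.  0.] 57.03 [ 546.83 -283.57   41.57]
```

Call:
play_rows([
  [[0,0,0],[0.05,0.01,0],5.0],
  [[0,0,0],[0.1,0.02,0],5.0],
  [[0,0,0],[0.1,0.02,0],5.0],
])

```text
time_s: 19.0
position: [547.9, -283.4, 41.6]
tcp_rot: [-1.352, 1.11, 1.351]
force: [-0.1, -0.0, -8.3]
finger_gap: 57.4
```

Call:
play_rows([
  [[0,0,0],[0.05,0.01,0],5.0],
  [[0,0,0],[0.1,0.02,0],5.0],
  [[0,0,0],[0.1,0.02,0],5.0],
])

```text
time_s: 19.38
position: [548.9, -283.2, 41.6]
tcp_rot: [-1.352, 1.11, 1.351]
force: [0.0, 0.3, -5.7]
finger_gap: 57.3
```

Call:
play_rows([
  [[0,0,0],[0.05,0.01,0],5.0],
  [[0,0,0],[0.1,0.02,0],5.0],
  [[0,0,0],[0.1,0.02,0],5.0],
])

```text
time_s: 19.75
position: [549.6, -283.0, 41.5]
tcp_rot: [-1.351, 1.111, 1.352]
force: [-0.8, -0.5, -6.1]
finger_gap: 57.1
```

Call:
play_rows([
  [[0,0,0],[0.05,0.01,0],5.0],
  [[0,0,0],[0.1,0.02,0],5.0],
  [[0,0,0],[0.1,0.02,0],5.0],
])

```text
time_s: 20.12
position: [550.8, -282.8, 41.6]
tcp_rot: [-1.351, 1.11, 1.352]
force: [-0.9, -0.8, -6.9]
finger_gap: 57.3
```

Call:
play_rows([
  [[0,0,0],[0.05,0.01,0],5.0],
  [[0,0,0],[0.1,0.02,0],5.0],
  [[0,0,0],[0.1,0.02,0],5.0],
])

```text
time_s: 20.5
position: [551.8, -282.6, 41.6]
tcp_rot: [-1.352, 1.11, 1.352]
force: [-2.0, -0.6, -5.8]
finger_gap: 56.6
```

```bash
python3 q.py
```

```text
20.5 nest [-2.250e+00 -1.000e-02  4.155e+01] F nest [-2.07 -0.18 -5.81] yaw 0.1953 tilt [-0.0001  0.    ] 56.63 [ 551.82 -282.56   41.55]
20.55 nest [-2.260e+00  1.000e-02  4.154e+01] F nest [-0.85 -0.52 -6.42] yaw 0.1953 tilt [-0.0001  0.    ] 56.74 [ 551.8  -282.55   41.54]
20.6 nest [-2.320e+00 -1.000e-02  4.153e+01] F nest [-1.76  0.33 -5.46] yaw 0.1952 tilt [-0.0002  0.    ] 57.26 [ 551.75 -282.58   41.53]
```

The nose spring is showing at about −1.5 N. Continuing in 0.5 mm steps.

Call:
play_rows([
  [[0,0,0],[0.05,0.01,0],5.0],
  [[0,0,0],[0.05,0.01,0],5.0],
])

```text
time_s: 20.9
position: [552.3, -282.5, 41.5]
tcp_rot: [-1.352, 1.11, 1.352]
force: [-1.6, 0.4, -6.8]
finger_gap: 56.8
```

Call:
play_rows([
  [[0,0,0],[0.05,0.01,0],5.0],
  [[0,0,0],[0.05,0.01,0],5.0],
])

```text
time_s: 21.15
position: [552.8, -282.4, 41.5]
tcp_rot: [-1.351, 1.11, 1.352]
force: [-2.2, -0.5, -7.4]
finger_gap: 56.9
```

Call:
play_rows([
  [[0,0,0],[0.05,0.01,0],5.0],
  [[0,0,0],[0.05,0.01,0],5.0],
])

```text
time_s: 21.4
position: [553.3, -282.3, 41.6]
tcp_rot: [-1.351, 1.11, 1.352]
force: [-1.4, -0.7, -6.8]
finger_gap: 57.2
```

Call:
play_rows([
  [[0,0,0],[0.05,0.01,0],5.0],
  [[0,0,0],[0.05,0.01,0],5.0],
])

```text
time_s: 21.65
position: [553.8, -282.2, 41.6]
tcp_rot: [-1.352, 1.11, 1.352]
force: [-1.1, -0.0, -6.0]
finger_gap: 57.0
```

Call:
play_rows([
  [[0,0,0],[0.05,0.01,0],5.0],
  [[0,0,0],[0.05,0.01,0],5.0],
])

```text
time_s: 21.9
position: [554.0, -282.1, 41.6]
tcp_rot: [-1.351, 1.111, 1.352]
force: [-2.7, -0.9, -5.6]
finger_gap: 57.0
```

Call:
play_rows([
  [[0,0,0],[0.05,0.01,0],5.0],
  [[0,0,0],[0.05,0.01,0],5.0],
])

```text
time_s: 22.15
position: [554.1, -282.1, 41.5]
tcp_rot: [-1.351, 1.111, 1.353]
force: [-4.8, -1.5, -3.8]
finger_gap: 57.3
```

It reached the hard end at x≈554.0. Building the force up carefully.

Call:
play_rows([
  [[0,0,0],[0.03,0.006,0],5.0],
  [[0,0,0],[0.03,0.006,0],5.0],
])

```text
time_s: 22.4
position: [554.1, -282.1, 41.6]
tcp_rot: [-1.351, 1.112, 1.353]
force: [-6.2, -2.4, -3.5]
finger_gap: 57.2
```

```bash
python3 q.py
```

```text
22.4 nest [6.000e-02 2.000e-02 4.156e+01] F nest [-6.54 -1.19 -3.47] yaw 0.1953 tilt [-0.0018 -0.    ] 57.18 [ 554.07 -282.09   41.56]
22.45 nest [ 6.000e-02 -1.000e-02  4.157e+01] F nest [-6.01 -0.19 -3.47] yaw 0.1953 tilt [-0.0018 -0.0001] 57.26 [ 554.08 -282.12   41.57]
22.5 nest [7.000e-02 1.000e-02 4.156e+01] F nest [-6.09 -0.15 -4.  ] yaw 0.1953 tilt [-0.0018 -0.    ] 57.27 [ 554.09 -282.1    41.56]
```

Call:
play_rows([
  [[0,0,0],[0.0,0.0,-0.03],5.0],
  [[0,0,0],[0.0,0.0,-0.03],5.0],
])

```text
time_s: 22.8
position: [554.1, -282.1, 41.4]
tcp_rot: [-1.351, 1.112, 1.353]
force: [-5.9, -1.9, -3.8]
finger_gap: 57.0
```

```bash
python3 q.py
```

```text
22.8 nest [4.000e-02 4.000e-02 4.143e+01] F nest [-6.14 -0.74 -3.78] yaw 0.1953 tilt [-0.0018 -0.    ] 57.02 [ 554.05 -282.08   41.43]
22.85 nest [ 0.05  0.05 41.42] F nest [-6.34 -0.09 -3.38] yaw 0.1953 tilt [-0.0017 -0.0001] 56.87 [ 554.06 -282.06   41.42]
22.9 nest [7.000e-02 3.000e-02 4.144e+01] F nest [-4.82 -0.27 -3.07] yaw 0.1953 tilt [-0.0017 -0.0001] 56.67 [ 554.09 -282.08   41.44]
```

Call:
play_rows([
  [[0,0,0],[0.0,0.0,-0.03],5.0],
  [[0,0,0],[0.0,0.0,-0.03],5.0],
])

```text
time_s: 23.2
position: [554.1, -282.1, 41.2]
tcp_rot: [-1.351, 1.112, 1.353]
force: [-5.6, -1.5, -2.7]
finger_gap: 57.0
```

Call:
play_rows([
  [[0,0,0],[0.02,0.004,-0.02],5.0],
  [[0,0,0],[0.02,0.004,-0.02],5.0],
])

```text
time_s: 23.45
position: [554.1, -282.1, 41.2]
tcp_rot: [-1.351, 1.112, 1.353]
force: [-7.9, -1.5, -0.7]
finger_gap: 57.2
```

```bash
python3 q.py
```

```text
23.45 nest [7.000e-02 2.000e-02 4.121e+01] F nest [-8.05  0.07 -0.66] yaw 0.1953 tilt [-0.0019 -0.0002] 57.24 [ 554.08 -282.08   41.21]
23.5 nest [ 0.05  0.07 41.15] F nest [-5.76 -1.02 -1.3 ] yaw 0.1953 tilt [-0.002  -0.0001] 57.09 [ 554.06 -282.04   41.15]
23.55 nest [ 0.06  0.06 41.19] F nest [-6.69 -0.91 -1.18] yaw 0.1953 tilt [-0.002  -0.0001] 57.06 [ 554.07 -282.05   41.19]
```

Call:
play_rows([
  [[0,0,0],[0.03,0.006,0.0],5.0],
  [[0,0,0],[0.05,0.01,0.01],5.0],
  [[0,0,0],[0.05,0.01,0.01],5.0],
])

```text
time_s: 23.98
position: [554.1, -282.1, 41.2]
tcp_rot: [-1.35, 1.112, 1.354]
force: [-7.6, -1.7, -2.3]
finger_gap: 57.1
```

```bash
python3 q.py
```

```text
23.98 nest [1.000e-01 4.000e-02 4.122e+01] F nest [-7.73 -0.16 -2.31] yaw 0.1953 tilt [-0.0027 -0.0002] 57.13 [ 554.11 -282.06   41.22]
24.02 nest [ 0.1   0.07 41.23] F nest [-7.6  -0.6  -1.16] yaw 0.1954 tilt [-0.0028 -0.0002] 57.18 [ 554.1  -282.03   41.23]
24.07 nest [ 0.1   0.05 41.25] F nest [-7.63 -1.42 -1.92] yaw 0.1954 tilt [-0.0027 -0.0002] 56.97 [ 554.11 -282.05   41.25]
```

Call:
play_rows([
  [[0,0,0],[0.04,0.008,0.0],5.0],
  [[0,0,0],[0.08,0.016,0.0],5.0],
  [[0,0,0],[0.08,0.016,0.0],5.0],
])

```text
time_s: 24.5
position: [554.2, -282.0, 41.2]
tcp_rot: [-1.35, 1.113, 1.355]
force: [-10.0, -2.2, 0.1]
finger_gap: 57.1
```

```bash
python3 q.py
```

```text
24.5 nest [ 0.17  0.05 41.25] F nest [-10.26  -0.26   0.07] yaw 0.1955 tilt [-0.004  -0.0003] 57.08 [ 554.18 -282.04   41.25]
24.55 nest [ 0.18  0.05 41.28] F nest [-10.8   -0.4    0.44] yaw 0.1955 tilt [-0.004  -0.0003] 56.91 [ 554.19 -282.04   41.28]
24.6 nest [1.600e-01 3.000e-02 4.127e+01] F nest [-10.04  -1.26  -0.69] yaw 0.1954 tilt [-0.004  -0.0003] 56.88 [ 554.17 -282.06   41.27]
```

Call:
play_rows([
  [[0,0,0],[0.02,0.004,0.03],5.0],
  [[0,0,0],[0.03,0.006,0.04],5.0],
  [[0,0,0],[0.03,0.006,0.04],5.0],
])

```text
time_s: 25.02
position: [554.2, -282.0, 41.4]
tcp_rot: [-1.349, 1.114, 1.355]
force: [-9.7, -3.7, -1.6]
finger_gap: 56.8
```

```bash
python3 q.py
```

```text
25.02 nest [ 0.19  0.06 41.35] F nest [-10.26  -1.69  -1.56] yaw 0.1954 tilt [-0.0046 -0.0002] 56.8 [ 554.2  -282.02   41.35]
25.07 nest [ 0.19  0.08 41.35] F nest [-10.09  -2.02  -1.29] yaw 0.1955 tilt [-0.0046 -0.0002] 56.75 [ 554.2  -282.     41.35]
25.12 nest [ 0.19  0.08 41.36] F nest [-9.29 -1.74 -2.04] yaw 0.1955 tilt [-0.0046 -0.0002] 56.71 [ 554.19 -282.01   41.36]
```

Call:
play_rows([
  [[0,0,0],[0.03,0.006,0.02],5.0],
  [[0,0,0],[0.03,0.006,0.02],5.0],
  [[0,0,0],[0.03,0.006,0.02],5.0],
  [[0,0,0],[0.03,0.006,0.02],5.0],
  [[0,0,0],[0.03,0.006,0.02],5.0],
  [[0,0,0],[0.03,0.006,0.02],5.0],
  [[0,0,0],[0.03,0.006,0.02],5.0],
  [[0,0,0],[0.03,0.006,0.02],5.0],
  [[0,0,0],[0.03,0.006,0.02],5.0],
  [[0,0,0],[0.03,0.006,0.02],5.0],
])

```text
time_s: 26.42
position: [554.2, -282.0, 41.4]
tcp_rot: [-1.349, 1.114, 1.356]
force: [-10.0, -4.1, -1.5]
finger_gap: 56.7
```

```bash
python3 q.py
```

```text
26.43 nest [ 0.24  0.05 41.45] F nest [-10.58  -2.03  -1.5 ] yaw 0.1955 tilt [-0.0051 -0.0002] 56.72 [ 554.25 -282.02   41.45]
26.48 nest [ 0.23  0.06 41.41] F nest [-10.23  -1.97  -2.53] yaw 0.1954 tilt [-0.0051 -0.0002] 57.1 [ 554.24 -282.02   41.41]
26.52 nest [ 0.22  0.1  41.43] F nest [-10.18  -1.67  -1.84] yaw 0.1954 tilt [-0.0051 -0.0001] 56.7 [ 554.22 -281.98   41.43]
```

Call:
play_rows([
  [[0,0,0],[0.03,0.006,0.01],5.0],
  [[0,0,0],[0.05,0.01,0.03],5.0],
  [[0,0,0],[0.05,0.01,0.03],5.0],
])

```text
time_s: 26.95
position: [554.3, -282.0, 41.5]
tcp_rot: [-1.349, 1.115, 1.357]
force: [-10.8, -4.3, -2.1]
finger_gap: 56.7
```

Call:
play_rows([
  [[0,0,0],[0,0,0],5.0],
  [[0,0,0],[0,0,0],5.0],
  [[0,0,0],[0,0,0],5.0],
  [[0,0,0],[0,0,0],5.0],
  [[0,0,0],[0,0,0],5.0],
  [[0,0,0],[0,0,0],5.0],
  [[0,0,0],[0,0,0],5.0],
  [[0,0,0],[0,0,0],5.0],
  [[0,0,0],[0,0,0],5.0],
])

```text
time_s: 28.08
position: [554.3, -282.0, 41.5]
tcp_rot: [-1.349, 1.114, 1.357]
force: [-11.0, -4.4, -1.8]
finger_gap: 57.0
```

```bash
python3 q.py
```

```text
28.07 nest [ 0.28  0.1  41.53] F nest [-11.65  -2.22  -1.77] yaw 0.1955 tilt [-0.006  -0.0001] 56.96 [ 554.27 -281.97   41.53]
28.12 nest [ 0.26  0.08 41.53] F nest [-11.59  -2.98  -2.48] yaw 0.1955 tilt [-0.006  -0.0002] 57.03 [ 554.26 -281.99   41.53]
28.18 nest [ 0.27  0.09 41.52] F nest [-12.11  -2.84  -2.86] yaw 0.1955 tilt [-0.006  -0.0001] 56.85 [ 554.27 -281.98   41.52]
```

The press held at 10–12 N for over 3 s. I now ease it to about 5 N and let the housing settle on the plate before opening.

Call:
play_rows([
  [[0,0,0],[-0.06,-0.016,-0.03],5.0],
  [[0,0,0],[-0.12,-0.032,-0.06],5.0],
  [[0,0,0],[-0.12,-0.032,-0.06],5.0],
])

```text
time_s: 28.6
position: [554.1, -282.0, 41.3]
tcp_rot: [-1.349, 1.113, 1.355]
force: [-8.7, -2.5, -1.4]
finger_gap: 57.0
```

```bash
python3 q.py
```

```text
28.6 nest [ 0.14  0.06 41.34] F nest [-8.99 -0.8  -1.41] yaw 0.1953 tilt [-0.0039  0.    ] 57.03 [ 554.14 -282.03   41.34]
28.65 nest [1.700e-01 4.000e-02 4.136e+01] F nest [-8.27 -0.73 -0.86] yaw 0.1953 tilt [-0.0039 -0.    ] 57.15 [ 554.18 -282.05   41.36]
28.7 nest [1.400e-01 4.000e-02 4.133e+01] F nest [-9.21 -0.63 -0.27] yaw 0.1953 tilt [-0.0039 -0.    ] 56.89 [ 554.15 -282.05   41.33]
```

Call:
play_rows([
  [[0,0,0],[-0.06,-0.012,-0.03],5.0],
  [[0,0,0],[-0.1,-0.02,-0.06],5.0],
  [[0,0,0],[-0.1,-0.02,-0.06],5.0],
])

```text
time_s: 29.12
position: [554.1, -282.1, 41.2]
tcp_rot: [-1.35, 1.112, 1.353]
force: [-7.6, -0.7, -0.4]
finger_gap: 56.4
```

```bash
python3 q.py
```

```text
29.12 nest [ 0.06  0.06 41.17] F nest [-7.55  0.74 -0.43] yaw 0.1952 tilt [-0.0021  0.    ] 56.35 [ 554.07 -282.05   41.17]
29.18 nest [4.000e-02 6.000e-02 4.115e+01] F nest [-6.88  0.39  1.02] yaw 0.1952 tilt [-0.0022 -0.    ] 57.16 [ 554.05 -282.05   41.15]
29.23 nest [ 0.05  0.08 41.15] F nest [-6.95 -0.65 -0.48] yaw 0.1953 tilt [-0.0022 -0.    ] 57.26 [ 554.05 -282.03   41.15]
```

Call:
play_rows([
  [[0,0,0],[0,0,-0.02],5.0],
  [[0,0,0],[0,0,-0.02],5.0],
  [[0,0,0],[0,0,-0.02],7.4],
  [[0,0,0],[0,0,-0.02],7.4],
  [[0,0,0],[0,0,-0.02],7.4],
  [[0,0,0],[0,0,-0.02],7.4],
])

```text
time_s: 30.02
position: [556.1, -282.0, 40.6]
tcp_rot: [-1.352, 1.11, 1.351]
force: [-0.6, -0.7, 0.9]
finger_gap: 73.9
```

```bash
python3 q.py
```

```text
30.02 nest [ 2.06 -0.26 40.62] F nest [-0.71 -0.62  0.91] yaw 0.1954 tilt [ 0.0009 -0.0003] 73.86 [ 556.09 -281.98   40.62]
30.07 nest [ 1.88 -0.19 40.51] F nest [ 0.06 -0.39  0.36] yaw 0.1953 tilt [ 0.0006 -0.0002] 73.93 [ 555.9  -281.94   40.51]
30.12 nest [ 1.77 -0.14 40.43] F nest [ 0.23 -0.26  0.52] yaw 0.1953 tilt [ 0.0004 -0.0001] 73.72 [ 555.79 -281.92   40.43]
```

Call:
play_rows([
  [[0,0,0],[0,0,1.5],7.4],
  [[0,0,0],[0,0,4.0],7.4],
  [[0,0,0],[-2,0,8.0],7.4],
  [[0,0,0],[-5,3,13.0],7.4],
  [[0,0,0],[-9,7,16.0],7.4],
  [[0,0,0],[-12,10,17.0],7.4],
  [[0,0,0],[-12,10,17.0],7.4],
  [[0,0,0],[-12,10,17.0],7.4],
  [[0,0,0],[-12,10,17.0],7.4],
])

```text
time_s: 31.3
position: [436.5, -182.8, 210.4]
tcp_rot: [-1.352, 1.111, 1.351]
force: [-0.1, 0.2, -1.5]
finger_gap: 74.0
```

```bash
python3 q.py; python3 - <<'E'
from h import *
c=cam("wrist");a=get_image("wrist");b=get_image("side")[230:390,300:480]
cv2.imwrite("pics/f_full.png",cv2.cvtColor(a,cv2.COLOR_RGB2BGR))
P=lambda q:proj(c,np.array(q,float)@Rz(.1957).T+[554.02,-282.12,0]).round(0).tolist()
print("pred foot top corners / head top / nose",P([(-63,-29,58),(-63,29,58),(67,-29,58),(67,29,58),(67,0,33),(75,-32,58),(75,32,58)]))
a=a[150:480,60:460];a=cv2.resize(a,(480,396));b=cv2.resize(b,(320,284),interpolation=cv2.INTER_CUBIC)
o=np.zeros((396,800,3),np.uint8);o[:,:480]=a;o[:284,480:]=b
cv2.imwrite("pics/f.png",cv2.cvtColor(o,cv2.COLOR_RGB2BGR))
E
```

```text
31.3 nest [-95.95 120.3  210.39] F nest [-0.08  0.22 -1.53] yaw 0.1948 tilt [ 0.0006 -0.0005] 74.02 [ 436.51 -182.77  210.39]
31.35 nest [-96.05 120.38 210.11] F nest [ 0.03 -0.9  -0.37] yaw 0.1948 tilt [-0.     -0.0001] 74.29 [ 436.39 -182.71  210.11]
31.4 nest [-96.2  120.5  209.94] F nest [ 0.35 -0.57 -0.51] yaw 0.1947 tilt [-0.0004  0.0002] 74.37 [ 436.22 -182.63  209.94]
pred foot top corners / head top / nose [[148.0, 268.0], [217.0, 268.0], [168.0, 395.0], [229.0, 395.0], [207.0, 377.0], [166.0, 402.0], [233.0, 402.0]]
```

View pics/f.png

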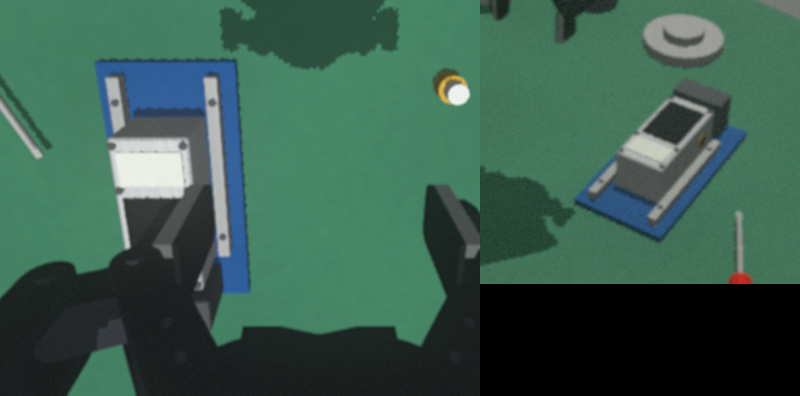

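The housing lies front-up between the rails, tight to the block, and the bystanders look undisturbed. Vision can't settle a 1 mm rebound on release. So I'll seat it again with closed fingertips on the foot face under force checks, which also shows whether it had moved.

Call:
play_rows([
  [[0,0,0],[0.5,-4.0,0],0],
  [[0,0,0],[1.2,-8.0,0],0],
  [[0,0,0],[1.95,-11.9,0],0],
  [[0,0,0],[1.95,-11.9,-5],0],
  [[0,0,0],[1.95,-11.9,-10],0],
  [[0,0,0],[1.95,-11.9,-14],0],
  [[0,0,0],[1.95,-11.9,-17],0],
  [[0,0,0],[1.95,-11.9,-17.8],0],
  [[0,0,0],[1.95,-11.9,-17.8],0],
  [[0,0,0],[1.95,-11.9,-17.8],0],
])

```text
time_s: 32.8
position: [456.0, -301.7, 33.6]
tcp_rot: [-1.354, 1.11, 1.349]
force: [1.0, -0.1, 0.6]
finger_gap: -0.4
```

```bash
python3 q.py
```

```text
32.8 nest [-99.95  -0.13  33.57] F nest [ 0.95 -0.24  0.64] yaw 0.1952 tilt [ 0.002  -0.0016] -0.42 [ 456.01 -301.68   33.57]
32.85 nest [-99.94  -0.12  33.74] F nest [ 0.09 -0.9   0.88] yaw 0.1952 tilt [ 0.0023 -0.0018] 0.07 [ 456.01 -301.67   33.74]
32.9 nest [-1.0002e+02 -2.0000e-02  3.3730e+01] F nest [0.77 0.43 0.51] yaw 0.1952 tilt [ 0.0022 -0.0017] 0.23 [ 455.92 -301.59   33.73]
```

Call:
play_rows([
  [[0,0,0],[0.5,0.1,0],0],
  [[0,0,0],[1.0,0.2,0],0],
  [[0,0,0],[1.4,0.28,0],0],
  [[0,0,0],[1.6,0.32,0],0],
  [[0,0,0],[1.7,0.34,0],0],
  [[0,0,0],[1.7,0.34,0],0],
])

```text
time_s: 33.7
position: [472.0, -297.4, 32.3]
tcp_rot: [-1.351, 1.11, 1.352]
force: [0.9, -0.2, 0.8]
finger_gap: 0.1
```

Call:
play_rows([
  [[0,0,0],[0.1,0.02,0],0],
  [[0,0,0],[0.2,0.04,0],0],
  [[0,0,0],[0.2,0.04,0],0],
])

```text
time_s: 34.08
position: [474.1, -297.2, 32.4]
tcp_rot: [-1.352, 1.11, 1.351]
force: [-0.2, -1.0, 1.1]
finger_gap: -0.1
```

Call:
play_rows([
  [[0,0,0],[0.1,0.02,0],0],
  [[0,0,0],[0.1,0.02,0],0],
])

```text
time_s: 34.33
position: [475.1, -296.9, 32.4]
tcp_rot: [-1.352, 1.11, 1.351]
force: [-0.6, -0.4, -0.4]
finger_gap: 0.2
```

```bash
python3 q.py
```

```text
34.33 nest [-80.26   0.8   32.4 ] F nest [-0.62 -0.3  -0.42] yaw 0.1952 tilt [ 0.0001 -0.0001] 0.18 [ 475.14 -296.94   32.4 ]
34.38 nest [-80.33   0.81  32.39] F nest [ 0.07 -0.61  0.68] yaw 0.1952 tilt [ 0.     -0.0001] 0.23 [ 475.06 -296.95   32.39]
34.42 nest [-80.37   0.85  32.37] F nest [-0.74  0.5  -0.41] yaw 0.1952 tilt [-0.  0.] 0.03 [ 475.01 -296.91   32.37]
```

Call:
play_rows([
  [[0,0,0],[0.05,0.0,0],0],
  [[0,0,0],[0.1,0.01,0],0],
  [[0,0,0],[0.1,0.01,0],0],
])

```text
time_s: 34.85
position: [476.1, -296.8, 32.4]
tcp_rot: [-1.352, 1.11, 1.352]
force: [-0.1, -0.1, -0.1]
finger_gap: -0.3
```

Call:
play_rows([
  [[0,0,0],[0.05,0.0,0],0],
  [[0,0,0],[0.1,0.01,0],0],
  [[0,0,0],[0.1,0.01,0],0],
])

```text
time_s: 35.22
position: [477.1, -296.7, 32.4]
tcp_rot: [-1.352, 1.11, 1.352]
force: [0.6, -0.1, -0.3]
finger_gap: 0.2
```

Call:
play_rows([
  [[0,0,0],[0.05,0.0,0],0],
  [[0,0,0],[0.1,0.01,0],0],
  [[0,0,0],[0.1,0.01,0],0],
])

```text
time_s: 35.6
position: [477.4, -296.6, 32.3]
tcp_rot: [-1.351, 1.111, 1.353]
force: [-2.2, -0.7, 0.8]
finger_gap: 0.3
```

Call:
play_rows([
  [[0,0,0],[0.05,0.01,0],0],
  [[0,0,0],[0.1,0.02,0],0],
  [[0,0,0],[0.1,0.02,0],0],
])

```text
time_s: 35.98
position: [477.5, -296.6, 32.3]
tcp_rot: [-1.35, 1.112, 1.354]
force: [-7.4, -2.8, 2.2]
finger_gap: -0.0
```

Call:
play_rows([
  [[0,0,0],[0.04,0.008,0],0],
  [[0,0,0],[0.05,0.01,0],0],
])

```text
time_s: 36.22
position: [477.6, -296.5, 32.3]
tcp_rot: [-1.35, 1.112, 1.355]
force: [-7.2, -3.6, 3.0]
finger_gap: -0.3
```

```bash
python3 q.py
```

```text
36.23 nest [-77.77   0.79  32.28] F nest [-7.78 -2.13  2.97] yaw 0.1957 tilt [-0.0033  0.0001] -0.32 [ 477.58 -296.47   32.28]
36.27 nest [-77.79   0.79  32.27] F nest [-7.6  -1.86  3.36] yaw 0.1957 tilt [-0.0033  0.0002] 0.16 [ 477.56 -296.47   32.27]
36.33 nest [-77.79   0.82  32.28] F nest [-7.84 -1.86  3.55] yaw 0.1957 tilt [-0.0033  0.0002] 0.08 [ 477.56 -296.45   32.28]
```

Call:
play_rows([
  [[0,0,0],[0.04,0.008,0],0],
  [[0,0,0],[0.06,0.012,0],0],
])

```text
time_s: 36.62
position: [477.8, -296.3, 32.3]
tcp_rot: [-1.35, 1.113, 1.355]
force: [-8.3, -4.3, 4.1]
finger_gap: 0.0
```

```bash
python3 q.py
```

```text
36.62 nest [-77.52   0.96  32.3 ] F nest [-8.95 -2.63  4.06] yaw 0.1957 tilt [-0.004   0.0004] 0.04 [ 477.79 -296.25   32.3 ]
36.67 nest [-77.52   0.98  32.28] F nest [-8.33 -2.62  4.29] yaw 0.1958 tilt [-0.004   0.0004] 0.08 [ 477.79 -296.24   32.28]
36.73 nest [-77.55   0.97  32.27] F nest [-9.14 -1.85  4.54] yaw 0.1957 tilt [-0.004   0.0004] 0.27 [ 477.76 -296.25   32.27]
```

Call:
play_rows([
  [[0,0,0],[0.0,0.0,0.05],0],
  [[0,0,0],[0.03,0.0,0.08],0],
  [[0,0,0],[0.06,0.0,0.08],0],
])

```text
time_s: 37.15
position: [477.8, -295.7, 32.4]
tcp_rot: [-1.348, 1.113, 1.357]
force: [-8.7, -4.2, 0.7]
finger_gap: -0.1
```

```bash
python3 q.py
```

```text
37.15 nest [-77.43   1.55  32.44] F nest [-9.4  -2.44  0.69] yaw 0.1957 tilt [-0.0054  0.0016] -0.06 [ 477.77 -295.65   32.44]
37.2 nest [-77.43   1.59  32.39] F nest [-8.7  -1.46  0.56] yaw 0.1958 tilt [-0.0055  0.0016] 0.09 [ 477.75 -295.61   32.39]
37.25 nest [-77.43   1.58  32.41] F nest [-8.08 -0.9   0.47] yaw 0.1957 tilt [-0.0054  0.0016] -0.15 [ 477.76 -295.63   32.41]
```

With Fz≈0 the housing takes about 9 N, more than friction plus spring (≤6.7 N), and doesn't move. So it is against the hard end. Backing straight off, then up and clear.

Call:
play_rows([
  [[0,0,0],[-0.15,-0.03,0],0],
  [[0,0,0],[-0.4,-0.08,0],0],
  [[0,0,0],[-1.0,-0.2,0],0],
  [[0,0,0],[-2.0,-0.4,0],0],
  [[0,0,0],[-3.0,-0.6,2],0],
  [[0,0,0],[-3.0,-0.6,7],0],
  [[0,0,0],[-3.0,1.0,13],0],
  [[0,0,0],[-3.0,6.0,18],0],
  [[0,0,0],[-3.0,11.0,18],0],
  [[0,0,0],[-3.0,11.0,18],0],
])

```text
time_s: 38.55
position: [449.8, -183.2, 215.6]
tcp_rot: [-1.356, 1.107, 1.352]
force: [0.3, -0.6, 0.2]
finger_gap: -0.2
```

```bash
python3 q.py; python3 - <<'E'
from h import *
a=save("side","end_side.png");b=save("scene","end_scene.png")
# bystanders: compare with first pictures
for n,f0,img in(("side","d0",a),("scene","s0",b)):
    for t in ("housing","stop_block","nose","regulator","gauge","flange","fitting","collar","wrench","screwdriver"):
        r=boxes_of(n,t)[:1]
        if r: print(n,t,round(r[0]["conf"],2),(np.array(r[0]["bbox"])*[640,480,640,480]).round(0))
    o=cv2.cvtColor(cv2.imread(f"pics/{f0}.png"),cv2.COLOR_BGR2RGB)
    d=cv2.GaussianBlur(cv2.absdiff(img,o),(5,5),0).max(2)>30
    k,_,s,_=cv2.connectedComponentsWithStats(d.astype(np.uint8)); print([x[:5].tolist() for x in s[1:] if x[4]>25])
# foot end on image: housing front corners predicted in side cam for foot at nest x=-64/-69
c=cam("side")
for f in (-64,-69): print(f,proj(c,np.array([(f,-29,58),(f,29,58),(f+130,-29,58)])@Rz(.1957).T+[554.02,-282.12,0]).round(1).tolist())
E
```

```text
38.55 nest [-83.04 117.31 215.64] F nest [ 0.16 -0.64  0.19] yaw 0.1988 tilt [ 0.0025 -0.0001] -0.16 [ 449.75 -183.19  215.64]
38.6 nest [-82.99 115.47 215.02] F nest [0.   0.22 0.82] yaw 0.198 tilt [ 0.0022 -0.0013] -0.0 [ 450.16 -184.99  215.02]
38.65 nest [-82.89 114.3  214.47] F nest [-0.12  0.1   0.04] yaw 0.1966 tilt [ 0.0018 -0.0016] -0.14 [ 450.49 -186.12  214.47]
side housing 0.94 [184. 225.  38.  76.]
side stop_block 0.64 [426. 292.  30.  33.]
side nose 0.66 [364. 226.  22.  19.]
side regulator 0.58 [222. 214.  30.  45.]
side gauge 0.67 [367. 226.  20.  21.]
side flange 0.93 [415. 252.  45.  31.]
side fitting 0.51 [293. 305.   8.  20.]
side collar 0.44 [215. 271.   7.   8.]
side wrench 0.55 [406. 312.  54.  56.]
side screwdriver 0.75 [446. 393.  17.  85.]
[[0, 0, 8, 18, 127], [23, 0, 34, 45, 1032], [27, 0, 328, 441, 26921], [98, 0, 13, 52, 408], [157, 0, 214, 248, 17523], [0, 35, 4, 11, 27], [0, 85, 26, 81, 1247], [268, 222, 33, 67, 1666], [0, 247, 31, 42, 556], [376, 284, 56, 62, 1999], [0, 288, 26, 27, 287], [31, 303, 49, 17, 482], [0, 309, 46, 146, 4319], [43, 439, 7, 8, 38]]
scene housing 0.86 [428. 239.  40.  68.]
scene stop_block 0.66 [229. 229.  20.  21.]
scene regulator 0.89 [413. 269.  25.  48.]
scene gauge 0.93 [267. 295.  25.  23.]
scene flange 0.85 [226. 270.  46.  26.]
scene collar 0.59 [387. 252.  12.  12.]
scene wrench 0.62 [459. 326.  39.  46.]
scene screwdriver 0.6 [235. 195.  10.  22.]
[[268, 0, 100, 112, 4951], [369, 0, 10, 14, 66], [413, 0, 227, 196, 16066], [625, 4, 15, 13, 128], [416, 50, 40, 83, 1516], [271, 111, 35, 56, 888], [436, 121, 16, 21, 221], [394, 125, 30, 23, 263], [388, 137, 11, 26, 163], [365, 150, 210, 106, 4118], [281, 195, 68, 36, 1179], [227, 200, 39, 35, 699], [578, 240, 8, 7, 35]]
-64 [[402.0, 324.7], [376.0, 313.8], [431.8, 290.9]]
-69 [[400.8, 326.1], [374.8, 315.1], [430.8, 292.1]]
```

Bystanders are where they were: the detections match their first positions, and the only differences are the arm, its shadow, the housing's old place and the nest. The robot touches nothing, so I hand in.

```bash
python3 -c "
from bench import *
print(state()['time_s'],finish_job())"
```

```text
the job is handed in; nothing more can be done
39.8 None
```

I toppled the smaller silver housing onto its back and gripped it across its width. I laid it front-up between the rails and moved it along to the nose: slid on the plate for the first 28 mm, then carried under 1 mm above it. I pressed it home, settled it on the plate and released it, then handed in at about 39 s of the 67 s allowed.

**Checks:**
- **Press:** the wrist read about 10–12 N along the nose axis for over 3 s, and no reading was higher. The force on the nose itself was not measured; plate friction may have taken up to about 3 N of it.
- **Home after release:** I pushed the foot end again with closed fingers. It took about 9 N without moving, more than plate friction plus the nose spring could resist (at most 6.7 N). I took that as the nose being fully in.
- **Position:** after the release the picture showed the housing front-up between the rails, up against the block.
- **Bystanders:** all but the fitting matched their first positions in at least one camera. The fitting had no detection in the first pictures, but its spot showed no change. The final pictures were compared by numbers only.

**Weaker or disagreeing points:**
- The pictures are too coarse to show the nose's travel to the millimetre, so full seating rests on the force evidence.
- In the last pictures the "nose" detection matched the gauge, the "housing" detection matched the turquoise look-alike, and the side view's "wrench" matched the nest. I ignored all three.
- During the second push the fingertips slid about 1 mm sideways on the foot face. I did not measure whether that turned the housing.

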